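# Find the concealed catch of the tool chest by feel and press it

### The job

The top drawer of the red tool chest is held shut by a concealed catch: one of the five identical silver square plates set in a row in its steel top is the button, the other four are dead blanks. Feel lightly across the plates with a fingertip until you find the one that gives, and press it fully home so that the drawer runs out. Pick nothing up, and leave the things on and around the chest where they stand.

Things in the scene. Friction and masses are not known exactly. Their poses are not given: they have to be found in the camera images.
- chest: Red steel tool chest with a dark grey top, fixed to the bench, 220 mm deep (its x), 320 mm wide (its y), 150 mm high. Origin at the centre of its underside; its front (drawers) faces its own -x, z up. Small loose things up to 24 mm tall stand on the rear of the top, with centres 58 to 78 mm to the +x side of the chest's origin.
- row (a point): Centre of the face of the middle one of five identical light silver plates in the chest's top; axes as the chest's. Plates 46 mm square, each in a 48 mm square well, faces 1.5 mm below the steel top; centres at y = -116, -58, 0, 58, 116 mm from this point. Four are rigid blanks; any one of the five is the catch button.
- catch (a joint): How far the catch button is pressed in, in m: 0 level with the blanks, 0.006 fully home. It looks just like the blanks, gives way straight down under about 4 to 5 N, travels 6 mm and stays down where it is left. The reading does not tell which plate it is.
- drawer (a joint): How far the chest's top drawer has run out of its front (towards the chest's -x), in m: 0 shut, 0.030 fully out. It is linked to the catch button: 5 mm out for every mm the button goes in. Its flat front, 298 mm wide and 81 to 131 mm above the bench, has no handle.
- spacer: White nylon spacer block, 40 x 30 x 24 mm (x, y, z), loose on the rear of the chest's top; origin at the centre of its underside. To be left alone.
- terminal: Copper flag terminal, a 24 x 26 mm flag with a barrel 16 mm thick, loose on the rear of the chest's top; origin under its middle. To be left alone.
- cap: Black plastic battery cap, 34 mm across, 15 mm high, loose on the rear of the chest's top; origin at the centre of its underside. To be left alone.
- puller: Grey cast iron terminal puller lying on the bench left of the chest, about 140 x 90 x 20 mm; origin under its middle. To be left alone.
- wrench: Steel wrench, 180 mm long, lying along x on the bench right of the chest; origin under its middle. To be left alone.
- grease: Yellow grease can, 64 mm across, 85 mm high, on the bench to the far right; origin at the centre of its underside. To be left alone.

How it is judged (in metres and radians):
On the way, in this order (a step that is already met when the one before it is completed fails the run):
1. a fingertip touches the chest's top, the catch not yet pressed (contact force between the fingers and anything else above 0.5 N and z of the grasp point in the frame of chest between 0.13 and 0.2 m and value of joint catch below 0.004 m).
2. the catch is pressed home (value of joint catch above 0.005 m), for 0.1 s.
At the end, for the whole second after the job is handed in: The catch button is in by more than 4.8 of its 6 mm, the drawer is out by more than 23 of its 30 mm, and every loose thing is at rest within 15 mm of where it started (value of joint catch above 0.0048 m and value of joint drawer above 0.023 m and distance of each of spacer, terminal, cap, puller, wrench, grease from where it was at the start of the episode below 0.015 m and linear speed of each of spacer, terminal, cap, puller, wrench, grease below 0.02 m/s); the robot touches nothing.
It fails at once if a loose thing on the chest or the bench is moved more than 15 mm or lifted (distance of any of spacer, terminal, cap, puller, wrench, grease from where it was at the start of the episode above 0.015 m).
It fails at once if the fingers lean on anything with more than 60 N (contact force between the fingers and anything else above 60 N).
It also fails if it takes over 58 s, if anything falls off the work surface, if the arm or the gripper's body presses on something with over 40 N, if the wrist force passes 120 N, or if a joint passes its speed limit or range.

### The arm

A 6-joint arm with a two-finger parallel gripper is mounted at the origin on the work surface. World frame = base frame: x ahead of the robot, y to its left, z up, the work surface at z = 0. Lengths are in mm, angles in rad, forces in N, time in s.
With the tool pointing down it reaches from about 350 to 775 mm from the base axis. Payload 7.3 kg.
Tool frame: the origin (TCP) lies at the very end of the fingers, on their centre line; the grasp point (between the pads) lies 19 mm behind it; z points along the fingers, y is the line along which they close (so a half turn about z gives the same grasp; the last joint's range is limited). The gripper opens to 92 mm and grips with 3 to 60 N. Pads are 19 mm wide; open, the fingers measure 130 mm over their backs; the gripper's body (75 mm by 190 mm) begins 47 mm behind the grasp point.
Start: joints at [-1.494, 0.342, 1.524, -0, 1.275, -0.146], TCP at [116.026, -512.042, 187.341] pointing down, gripper open.
Joint ranges: [-2.53, 2.53], [-0.77, 2.02], [0.04, 2.7], [-1, 4.14], [0.28, 2.66], [-3.11, 3.11]. Speed limits (rad/s): [2.57, 2.57, 3.14, 3.14, 3.14, 3.14].

### API

Orientations are given as [roll, pitch, yaw] about the fixed x, y, z axes, in that order (R = Rz(yaw) Ry(pitch) Rx(roll)).
In Python, from plant import get_obs, capture, close_job gives the robot as it stands. The module is installed in compiled form; this text tells all that it offers.
- The arm moves only by the shell command python3 -m handwheel 'ROWS'. ROWS is JSON, a list of rows, each a list of 3 entries, a list of its own where there are three numbers: the turn, a rotation vector about the tool's x, y, z in degrees, then the shift along the tool's x, y, z in m, then the opening, from 0 (shut) to 1 (fully open). A call has 1 to 12 rows; each row is the pose to reach, as a shift and turn from the pose commanded when the call began, along the tool's axes at that moment; what a row does not reach only later rows make up. A row lasts 1/10 s, in which the tool goes at most 50 mm and 8.59 degrees, less where a joint would pass 70% of its speed; a pose out of reach is approached as far as the arm can. A call with a gripper value outside its range is refused whole. The fingers move at their own pace and stop on an object; the grip force is fixed at half the most. Time passes only in rows, so rows that repeat a pose let the fingers close. It gives the time, the measured TCP pose, the force, the opening and the grip force at its end, in the units of the state.
- get_obs(): the state, without advancing time (a new reading comes with each control period).
- capture(name): name is "scene" or "side" or "wrist"; returns a dict with "image" (384x512x3 uint8, red, green, blue), "depth" (384x512 float32, mm along the optical axis (not along the pixel's ray), 0 where there is no reading), "fx", "fy", "cx", "cy" (pixels), "camera_from_world" (4x4, takes a point from world to camera coordinates). Camera axes: x right, y down, z forward; pixel columns grow to the right and rows downward; lengths in mm; the calibration is good to about 2 mm. A picture is of the moment at which its call begins.
- close_job(): hands the job in; it is judged then, once.
The state is a dict: "time": time; "joint_positions": joint angles; "dq": joint speeds; "tau": joint torques, N m; "tool_pos": TCP position; "tcp_rot": TCP orientation; "contact_force": force on the tool from outside, world axes, zero at the start; "moment": the same for the moment, N m; "grip_width": finger opening in mm; "finger_force": force on a finger pad.
Only numpy, scipy, OpenCV 4.12 (cv2) and the standard library are available. Lean on these libraries where they do the work, as an engineer would, in place of code of your own. Each camera call takes 0.05 s, during which the arm holds its last target. There are 200 camera calls.

## Working session

There is one attempt and no reset: what is moved stays moved. The work goes in short steps, Python scripts to look and compute and a shell command to move; the robot and the scene stay as the last step left them, time stands still between calls to the robot, and variables do not carry over. Pictures are saved under pics/ and viewed, at most 10 in all, crops included, and the job is handed in when it is done.

```bash
mkdir -p pics; cat > h.py <<'E'
import numpy as np, cv2
from plant import get_obs, capture
def ray(c,u,v):
    T=np.array(c["camera_from_world"]);R=T[:3,:3];o=-R.T@T[:3,3]
    d=R.T@np.array([(u-c["cx"])/c["fx"],(v-c["cy"])/c["fy"],1]);return o,d
def onz(c,u,v,z):
    o,d=ray(c,u,v);return o+d*(z-o[2])/d[2]
def pts(c):
    v,u=np.mgrid[:384,:512];z=c["depth"];P=np.stack([(u-c["cx"])/c["fx"]*z,(v-c["cy"])/c["fy"]*z,z],-1)
    T=np.array(c["camera_from_world"]);return (P-T[:3,3])@T[:3,:3]
E
python3 - <<'E'
from h import *
print(get_obs())
ims=[]
for n in("scene","side"):
    c=capture(n);np.save(n+".npy",c,allow_pickle=True);ims.append(c["image"])
    o,d=ray(c,c["cx"],c["cy"]);print(n,o,d)
    cv2.imwrite(f"pics/{n}0.png",c["image"][...,::-1])
E
```

```text
{'time': 0.0, 'joint_positions': array([-1.49399069e+00,  3.42686236e-01,  1.52502966e+00,  1.15907256e-05,
        1.27539965e+00, -1.46012950e-01]), 'dq': array([ 1.39321574e-04, -2.53385619e-03,  1.18800417e-03,  3.13275905e-05,
       -1.81468325e-03,  9.27352478e-04]), 'tau': array([-1.76540649e-03, -4.31245565e+01, -2.44220263e+01,  7.16583082e-02,
        5.58322587e-02, -9.73074975e-05]), 'tool_pos': array([ 115.99651259, -511.5405156 ,  186.65953646]), 'tcp_rot': array([-3.14008758e+00, -2.32538381e-04,  2.22815031e-01]), 'contact_force': array([-0.7225289 , -0.05887337, -0.32200721]), 'moment': array([0.00268056, 0.01630037, 0.02963318]), 'finger_force': 0.0, 'grip_width': 92.18254907475907}
scene [1148.64559604  879.19577734 1293.18037484] [-0.38398828 -0.54343253 -0.74648113]
side [ 484.60495864 -712.98566574  755.48711287] [ 0.07080948  0.75193262 -0.65542609]
```

View pics/scene0.png

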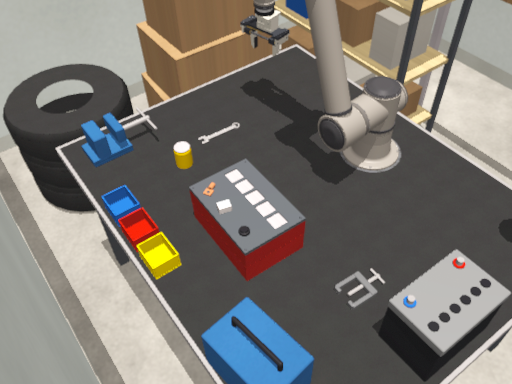

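View pics/side0.png

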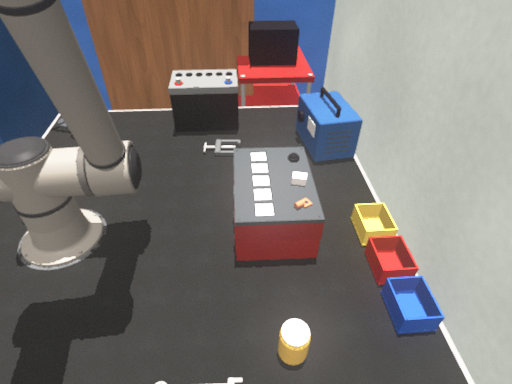

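The scene view shows the chest with five plates running from (235,176) to (277,221). In the side view they run from (258,157) to (264,210), with the cap, spacer and terminal to their right at (293,157), (299,179) and (303,203).

```bash
python3 - <<'E'
from h import *
A={}
for n,box in(("scene",(222,165,292,232)),("side",(246,148,280,220))):
    c=np.load(n+".npy",allow_pickle=True).item();im=c["image"].astype(int);P=pts(c)
    m=((im.min(2)>165)&(im.max(2)-im.min(2)<40)).astype(np.uint8)
    k=np.zeros_like(m);x0,y0,x1,y1=box;k[y0:y1,x0:x1]=1;m&=k
    N,L,S,C=cv2.connectedComponentsWithStats(m)
    r=[(C[i],S[i,4],np.median(P[L==i],0)) for i in range(1,N) if S[i,4]>25]
    r.sort(key=lambda t:t[2][1]);A[n]=(c,r)
    for t in r: print(n,t[0].round(1),t[1],"depth",t[2].round(1),"ray150",onz(c,*t[0],148.5).round(1))
    # things
    z=P[...,2]
    g=(z>158)&(z<185)&(P[...,0]>450)&(P[...,0]<800)&(abs(P[...,1])<300)
    N,L,S,C=cv2.connectedComponentsWithStats(g.astype(np.uint8))
    for i in range(1,N):
        if S[i,4]>12: print(" thing",C[i].round(),S[i,4],P[L==i].min(0).round(),P[L==i].max(0).round())
Q=[]
for a,b in zip(A["scene"][1],A["side"][1]):
    o1,d1=ray(A["scene"][0],*a[0]);o2,d2=ray(A["side"][0],*b[0])
    s=np.linalg.lstsq(np.c_[d1,-d2],o2-o1,rcond=None)[0];p,q=o1+s[0]*d1,o2+s[1]*d2
    Q.append((p+q)/2);print("tri",Q[-1].round(1),np.linalg.norm(p-q).round(1))
Q=np.array(Q);e=Q[-1]-Q[0];print("yaw",np.degrees(np.arctan2(-e[0],e[1])),np.linalg.norm(e),Q.mean(0))
E
```

```text
scene [233.7 175.7] 159 depth [566.8 -82.1 148.4] ray150 [566.3 -82.3 148.5]
scene [243.9 186. ] 169 depth [567.3 -23.7 148.8] ray150 [566.6 -24.6 148.5]
scene [225.8 204.7] 102 depth [666.   24.9 172. ] ray150 [656.8   5.9 148.5]
scene [254.1 197.1] 174 depth [568.7  33.6 148.4] ray150 [568.8  33.7 148.5]
scene [265.  208.5] 190 depth [570.   92.2 148.6] ray150 [570.   91.7 148.5]
scene [276.4 220.4] 204 depth [571.3 149.7 148.7] ray150 [571.1 149.8 148.5]
 thing [211. 186.] 30 [644. -87. 158.] [668. -63. 169.]
 thing [223. 206.] 143 [652.   1. 158.] [696.  41. 180.]
 thing [244. 230.] 73 [664. 111. 158.] [691. 145. 170.]
side [263.8 209.2] 263 depth [564.1 -83.1 147.8] ray150 [564.6 -83.5 148.5]
side [262.2 194. ] 236 depth [565.9 -24.1 147.5] ray150 [566.  -25.3 148.5]
side [260.5 180.2] 199 depth [566.9  34.6 147.5] ray150 [566.9  32.8 148.5]
side [259.3 167.6] 173 depth [568.8  92.5 147.6] ray150 [568.5  90.8 148.5]
side [258. 156.] 158 depth [570.2 149.5 147.6] ray150 [569.8 149.  148.5]
 thing [293. 156.] 53 [656. 108. 158.] [687. 136. 166.]
 thing [299. 177.] 162 [647.  -2. 158.] [690.  35. 176.]
 thing [299. 204.] 49 [640. -92. 158.] [664. -72. 167.]
tri [565.3 -83.  147.7] 1.2
tri [566.2 -24.9 148.1] 0.4
tri [609.1  10.4 147.5] 91.9
tri [572.6  52.8 173.2] 16.7
tri [573.6 109.2 172.7] 16.3
yaw -2.476027731695286 193.93403169000578 [577.34675602  12.89924238 157.84012067]
```

Both views agree: the plates lie at x≈565–571, y≈-83, -25, 33, 91, 149, z≈148.5, with chest yaw -1.3°. That matches the 58 mm pitch and the 148.5 mm height given. I'll approach plate 1 at z≈202 with the fingers shut (about 19 x 38 mm, which fits the well) and turn +14° about tool z.

```bash
python3 -m handwheel '[[[0,0,7],[0,0,-0.015],0],[[0,0,14],[0.533,-0.319,-0.015],0],[[0,0,14],[0.533,-0.319,-0.015],0],[[0,0,14],[0.533,-0.319,-0.015],0],[[0,0,14],[0.533,-0.319,-0.015],0],[[0,0,14],[0.533,-0.319,-0.015],0],[[0,0,14],[0.533,-0.319,-0.015],0],[[0,0,14],[0.533,-0.319,-0.015],0],[[0,0,14],[0.533,-0.319,-0.015],0],[[0,0,14],[0.533,-0.319,-0.015],0],[[0,0,14],[0.533,-0.319,-0.015],0],[[0,0,14],[0.533,-0.319,-0.015],0]]'
```

```text
time: 1.3
tool_pos: [514.9, -130.5, 202.1]
tcp_rot: [3.142, 0.0, -0.021]
contact_force: [0.4, 0.2, -0.1]
grip_width: 1.8
finger_force: 0.0
```

```bash
python3 -m handwheel '[[[0,0,0],[0.020,-0.020,0.01],0],[[0,0,0],[0.020,-0.020,0.015],0],[[0,0,0],[0.020,-0.020,0.015],0],[[0,0,0],[0.020,-0.020,0.015],0],[[0,0,0],[0.020,-0.020,0.015],0]]'; python3 - <<'E'
from h import *
print(get_obs()["tool_pos"],get_obs()["contact_force"])
c=capture("wrist");np.save("w.npy",c,allow_pickle=True);cv2.imwrite("pics/w0.png",c["image"][...,::-1])
E
```

```text
time: 1.8
tool_pos: [533.8, -113.8, 187.8]
tcp_rot: [3.141, -0.0, -0.023]
contact_force: [-0.0, 0.3, -0.1]
grip_width: 0.1
finger_force: 0.0
[ 533.81786718 -113.82090101  187.76433122] [-0.04500413  0.25842578 -0.09251292]
```

View pics/w0.png

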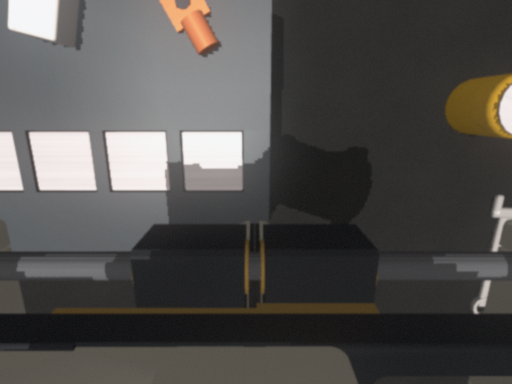

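The wrist view shows the row's end plate at about (212,161), with its neighbours at (137,161) and (62,161). The spacer is top left, the terminal at (195,20) and the shut fingers at (255,265).

```bash
python3 - <<'E'
from h import *
c=np.load("w.npy",allow_pickle=True).item()
for u in(212.5,137.5,62.5):print(onz(c,u,161,148.5).round(1),pts(c)[161,int(u)].round(1))
print(onz(c,255,265,188))
E
```

```text
[565.1 -82.9 148.5] [565.2 -82.6 149.1]
[566.5 -24.6 148.5] [566.6 -24.5 149.2]
[567.9  33.7 148.5] [568.   33.7 149. ]
[ 496.2354853  -114.31473289  188.        ]
```

The wrist view puts the plates within 0.5 mm of the earlier estimate, so I'm moving over plate 1 and down to z≈153.

```bash
python3 -m handwheel '[[[0,0,0],[0.0307,-0.0315,0],0],[[0,0,0],[0.0307,-0.0315,0.015],0],[[0,0,0],[0.0307,-0.0315,0.03],0],[[0,0,0],[0.0307,-0.0315,0.035],0],[[0,0,0],[0.0307,-0.0315,0.035],0],[[0,0,0],[0.0307,-0.0315,0.035],0]]'
```

```text
time: 2.45
tool_pos: [565.9, -82.5, 153.2]
tcp_rot: [3.141, -0.001, -0.022]
contact_force: [0.1, 0.3, 0.3]
grip_width: 0.2
finger_force: 0.0
```

```bash
python3 -m handwheel '[[[0,0,0],[0,0,0.001],0],[[0,0,0],[0,0,0.002],0],[[0,0,0],[0,0,0.003],0],[[0,0,0],[0,0,0.0035],0],[[0,0,0],[0,0,0.0035],0],[[0,0,0],[0,0,0.0035],0]]'
```

```text
time: 3.05
tool_pos: [565.7, -81.9, 148.8]
tcp_rot: [3.142, -0.0, -0.021]
contact_force: [-1.3, -0.9, 0.5]
grip_width: 0.3
finger_force: 0.0
```

```bash
python3 -m handwheel '[[[0,0,0],[0,0,0.0005],0],[[0,0,0],[0,0,0.0005],0],[[0,0,0],[0,0,0.0005],0]]'
```

```text
time: 3.35
tool_pos: [565.7, -81.9, 148.3]
tcp_rot: [3.142, 0.0, -0.022]
contact_force: [-0.6, -1.0, -0.1]
grip_width: 0.3
finger_force: 0.0
```

```bash
python3 -m handwheel '[[[0,0,0],[0,0,0.0005],0],[[0,0,0],[0,0,0.0005],0],[[0,0,0],[0,0,0.0005],0]]'
```

```text
time: 3.65
tool_pos: [565.7, -81.9, 147.8]
tcp_rot: [3.142, 0.0, -0.021]
contact_force: [-0.7, 0.1, 1.6]
grip_width: 0.3
finger_force: 0.0
```

```bash
python3 -m handwheel '[[[0,0,0],[0,0,0.0005],0],[[0,0,0],[0,0,0.0005],0],[[0,0,0],[0,0,0.0005],0]]'
```

```text
time: 3.95
tool_pos: [565.7, -81.9, 147.3]
tcp_rot: [3.142, 0.0, -0.022]
contact_force: [-0.2, -0.1, -0.7]
grip_width: 0.7
finger_force: 0.0
```

```bash
python3 -m handwheel '[[[0,0,0],[0,0,0.0005],0],[[0,0,0],[0,0,0.0005],0],[[0,0,0],[0,0,0.0005],0]]'
```

```text
time: 4.25
tool_pos: [565.7, -81.9, 146.8]
tcp_rot: [3.142, 0.0, -0.022]
contact_force: [-0.3, -1.4, 0.3]
grip_width: 0.2
finger_force: 0.0
```

```bash
python3 -m handwheel '[[[0,0,0],[0,0,0.0005],0],[[0,0,0],[0,0,0.0005],0]]'
```

```text
time: 4.45
tool_pos: [565.6, -81.9, 146.2]
tcp_rot: [3.142, 0.0, -0.022]
contact_force: [-0.0, 0.3, -0.4]
grip_width: 0.5
finger_force: 0.0
```

```bash
python3 -m handwheel '[[[0,0,0],[0,0,0.0005],0],[[0,0,0],[0,0,0.0005],0]]'; python3 - <<'E'
from h import *
for n in("scene","side"):
    c=capture(n);o=np.load(n+".npy",allow_pickle=True).item()
    cv2.imwrite(f"pics/{n}1.png",cv2.resize(c["image"][100:300,150:350,::-1],(800,600)) if n=="scene" else cv2.resize(c["image"][130:270,200:340,::-1],(600,600)))
    if n=="side":
        for t,k in((("before"),o),("now",c)):
            P=pts(k);im=k["image"].astype(int);m=(im[...,0]>90)&(im[...,1]<70)&(P[...,2]>85)&(P[...,2]<128)&(P[...,0]<520)&(P[...,0]>350)
            print(t,m.sum(),P[m].min(0) if m.any() else '')
E
```

```text
time: 4.65
tool_pos: [565.6, -81.9, 145.7]
tcp_rot: [3.142, 0.0, -0.022]
contact_force: [0.1, -0.7, 0.5]
grip_width: 0.4
finger_force: 0.0
before 152 [ 488.92500552 -128.01697596   85.20704566]
now 148 [ 488.92941739 -128.90721626   85.12813863]
```

View pics/side1.png

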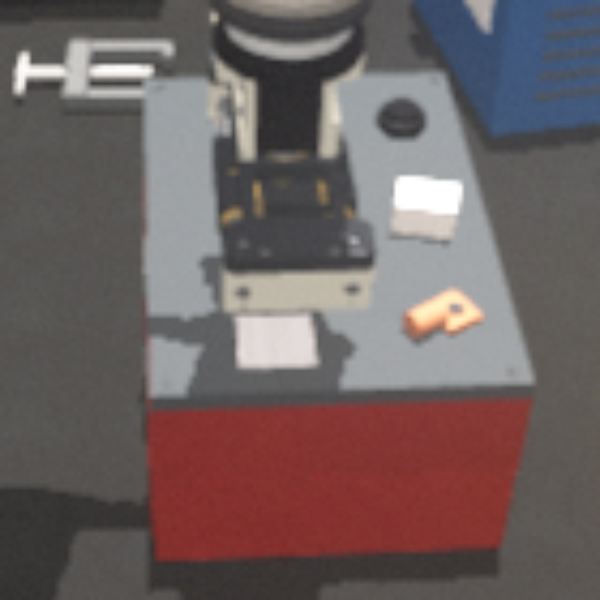

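The zoomed side view shows plate 1 uncovered at about (277,340), with the gripper apparently standing above or beyond it. That doesn't fit the fingertip being on the plate, so I'm checking the other view.

View pics/scene1.png

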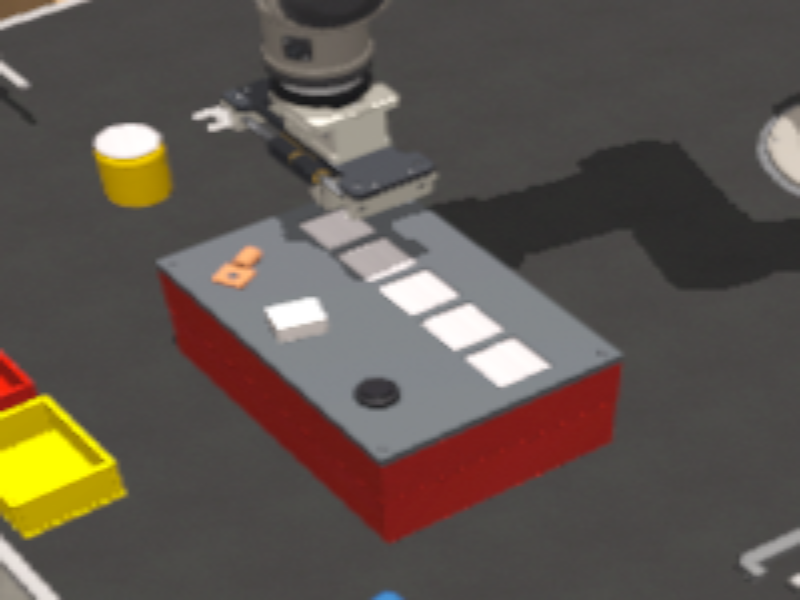

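```bash
python3 - <<'E'
from h import *
print(get_obs())
for n in("scene","side"):
    c=capture(n);P=pts(c);T=np.array(c["camera_from_world"])
    z=P[...,2];g=(z>154)&(z<230)&(P[...,0]>480)&(P[...,0]<640)&(P[...,1]>-200)&(P[...,1]<170)
    for a in range(154,230,8):
        m=g&(z>=a)&(z<a+8)
        if m.sum()>3:print(n,a,m.sum(),np.percentile(P[m],[2,98],axis=0).round(0).tolist())
    for p in([565.6,-81.9,145.7],):
        q=T[:3,:3]@p+T[:3,3];u,v=c["fx"]*q[0]/q[2]+c["cx"],c["fy"]*q[1]/q[2]+c["cy"];print("tcp px",u,v,"exp z",q[2],"depth",c["depth"][int(v),int(u)])
E
```

```text
{'time': 4.75, 'joint_positions': array([-2.77761456e-01,  4.61349572e-01,  1.45673374e+00, -8.42374468e-05,
        1.22350258e+00,  1.31456459e+00]), 'dq': array([ 0.00094577, -0.00110353, -0.00177793,  0.00131771,  0.00049068,
        0.0018919 ]), 'tau': array([ 3.72026107e-04, -4.87177134e+01, -2.39497894e+01,  5.22533047e-02,
       -6.95845415e-02, -6.83234376e-06]), 'tool_pos': array([565.68261881, -81.87880013, 145.77704075]), 'tcp_rot': array([ 3.14151432e+00,  1.35389382e-05, -2.15010456e-02]), 'contact_force': array([-0.17498627, -0.64326148,  0.80822617]), 'moment': array([ 0.0213029 , -0.01716494,  0.03594138]), 'finger_force': 0.0, 'grip_width': -0.07906552951618884}
scene 154 131 [[500.0, -117.0, 154.0], [638.0, 161.0, 158.0]]
scene 186 4 [[576.0, -85.0, 188.0], [580.0, -74.0, 193.0]]
scene 194 12 [[572.0, -100.0, 195.0], [580.0, -64.0, 202.0]]
scene 202 13 [[571.0, -89.0, 204.0], [580.0, -62.0, 210.0]]
scene 210 7 [[575.0, -89.0, 212.0], [579.0, -64.0, 217.0]]
scene 218 5 [[579.0, -75.0, 220.0], [581.0, -60.0, 224.0]]
tcp px 234.06206460902808 176.30697321533955 exp z 1602.745839318315 depth 1602.7897
tcp px 264.144532308988 209.58257477381068 exp z 879.939494854492 depth 881.03357
```

The depth shows the lowest gripper points near z≈187 above plate 1, while the reading says 146. The tip isn't touching, so I'll look closer at the gripper before going lower.

```bash
python3 - <<'E'
from h import *
c=capture("scene");a=cv2.resize(c["image"][115:195,190:270,::-1],(600,600),interpolation=cv2.INTER_NEAREST)
cv2.imwrite("pics/s2.png",a)
P=pts(c)
for v in range(150,180,2):print(v,[tuple(P[v,u].round().astype(int).tolist()) for u in range(228,250,5)])
w=capture("wrist");T=np.array(w["camera_from_world"]);print("cam",ray(w,w["cx"],w["cy"]))
q=T[:3,:3]@[565.6,-81.9,145.7]+T[:3,3];print("tcp px wrist",w["fx"]*q[0]/q[2]+w["cx"],w["fy"]*q[1]/q[2]+w["cy"])
D=pts(w)
for v in range(180,320,12):print(v,D[v,240].round(),D[v,180].round())
E
```

```text
150 [(594, -57, 296), (589, -37, 308), (573, -35, 300), (558, -31, 295), (545, -23, 294)]
152 [(591, -63, 282), (592, -34, 304), (574, -34, 293), (563, -23, 296), (551, -15, 294)]
154 [(592, -63, 274), (593, -33, 297), (579, -27, 293), (566, -19, 292), (555, -9, 293)]
156 [(595, -59, 271), (596, -29, 294), (584, -19, 294), (572, -11, 294), (560, -2, 293)]
158 [(602, -48, 275), (582, -52, 261), (589, -13, 293), (576, -6, 292), (564, 2, 291)]
160 [(602, -49, 266), (584, -51, 254), (595, -4, 296), (582, 4, 294), (572, 14, 296)]
162 [(579, -90, 212), (599, -26, 273), (598, 1, 293), (585, 6, 290), (573, 15, 289)]
164 [(578, -92, 201), (599, -27, 264), (605, 10, 296), (589, 13, 290), (571, 12, 278)]
166 [(480, -260, 3), (578, -62, 216), (604, 8, 286), (586, 7, 274), (569, 8, 264)]
168 [(562, -122, 150), (576, -67, 202), (606, 11, 282), (584, 3, 262), (569, 8, 257)]
170 [(569, -112, 153), (553, -105, 149), (603, 5, 267), (588, 8, 260), (518, -70, 155)]
172 [(574, -104, 153), (559, -98, 148), (605, 7, 261), (533, -77, 150), (521, -66, 151)]
174 [(577, -101, 148), (564, -90, 148), (553, -77, 153), (539, -69, 150), (528, -56, 153)]
176 [(582, -92, 149), (569, -82, 149), (554, -76, 145), (543, -64, 147), (531, -52, 150)]
178 [(587, -86, 148), (570, -81, 141), (559, -68, 145), (548, -56, 148), (537, -44, 151)]
cam (array([635.08285647, -84.19816657, 344.08302362]), array([-0.25888148,  0.00545515, -0.96589369]))
tcp px wrist 253.00452358024856 214.98293985565886
180 [591. -74. 151.] [592. -35. 150.]
192 [583. -74. 149.] [584. -34. 148.]
204 [575. -74. 150.] [576. -34. 149.]
216 [567. -73. 150.] [567. -33. 150.]
228 [602. -79. 261.] [602. -62. 259.]
240 [602. -80. 269.] [602. -64. 269.]
252 [602. -80. 275.] [601. -65. 275.]
264 [599. -80. 277.] [598. -65. 275.]
276 [595. -80. 275.] [595. -65. 274.]
288 [592. -80. 276.] [593. -65. 277.]
300 [589. -80. 276.] [589. -64. 276.]
312 [588. -80. 280.] [587. -65. 278.]
```

View pics/s2.png

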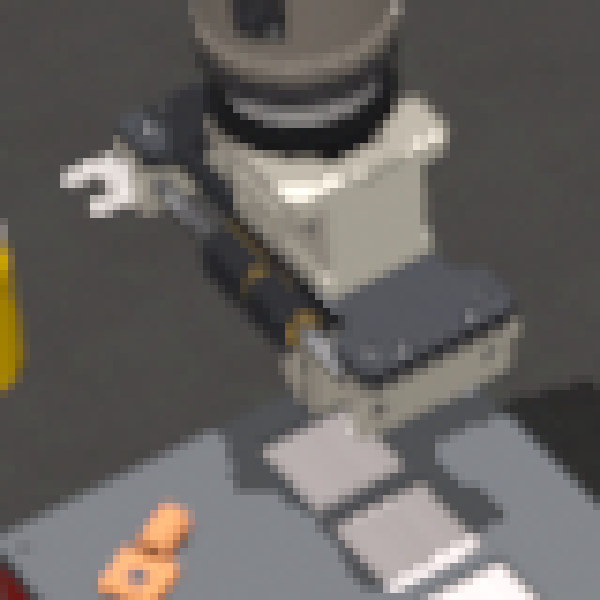

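The gripper's body bottom is seen at z≈256 and its fingertips at about 187, so the whole tool stands about 42 mm higher than the reading says. x and y agree. From here I'll rely on depth and force rather than the z reading, and drop 28 mm before feeling in small steps.

```bash
python3 -m handwheel '[[[0,0,0],[0,0,0.01],0],[[0,0,0],[0,0,0.02],0],[[0,0,0],[0,0,0.025],0],[[0,0,0],[0,0,0.028],0],[[0,0,0],[0,0,0.028],0]]'; python3 - <<'E'
from h import *
c=capture("scene");P=pts(c);o=np.load("scene.npy",allow_pickle=True).item()
ch=(o["depth"]-c["depth"]>15)&(P[...,2]<260)&(abs(P[...,0]-568)<45)&(abs(P[...,1]+82)<40)
print(ch.sum());v,u=np.nonzero(ch);i=np.argsort(P[v,u,2])[:14]
print(np.c_[u[i],v[i],P[v[i],u[i]].round()])
E
```

```text
time: 5.45
tool_pos: [565.4, -81.8, 117.1]
tcp_rot: [-3.141, 0.001, -0.022]
contact_force: [0.6, 0.0, -0.4]
grip_width: 0.5
finger_force: 0.0
191
[[ 232.  176.  577.  -76.  159.]
 [ 230.  174.  578.  -86.  161.]
 [ 231.  175.  578.  -80.  161.]
 [ 228.  170.  574. -103.  163.]
 [ 231.  174.  578.  -80.  166.]
 [ 230.  173.  578.  -85.  166.]
 [ 232.  175.  579.  -73.  167.]
 [ 229.  172.  579.  -89.  168.]
 [ 234.  175.  574.  -68.  168.]
 [ 235.  175.  572.  -65.  169.]
 [ 233.  175.  578.  -68.  171.]
 [ 231.  173.  578.  -79.  171.]
 [ 230.  172.  578.  -84.  172.]
 [ 232.  174.  579.  -72.  173.]]
```

```bash
python3 -m handwheel '[[[0,0,0],[0,0,0.003],0],[[0,0,0],[0,0,0.006],0],[[0,0,0],[0,0,0.007],0],[[0,0,0],[0,0,0.007],0],[[0,0,0],[0,0,0.007],0]]'
```

```text
time: 6.0
tool_pos: [565.8, -82.0, 110.9]
tcp_rot: [3.141, -0.0, -0.022]
contact_force: [-0.3, 0.9, -0.1]
grip_width: -0.0
finger_force: 0.0
```

```bash
python3 -m handwheel '[[[0,0,0],[0,0,0.0005],0],[[0,0,0],[0,0,0.001],0],[[0,0,0],[0,0,0.001],0]]'
```

```text
time: 6.3
tool_pos: [565.7, -81.9, 109.8]
tcp_rot: [3.142, 0.0, -0.022]
contact_force: [-0.7, -0.4, -1.1]
grip_width: 0.7
finger_force: 0.0
```

```bash
python3 -m handwheel '[[[0,0,0],[0,0,0.0005],0],[[0,0,0],[0,0,0.001],0],[[0,0,0],[0,0,0.001],0]]'
```

```text
time: 6.6
tool_pos: [565.8, -81.9, 109.4]
tcp_rot: [3.141, -0.001, -0.022]
contact_force: [-2.0, 0.2, 4.4]
grip_width: 0.3
finger_force: 2.4
```

```bash
python3 -m handwheel '[[[0,0,0],[0,0,0.0005],0],[[0,0,0],[0,0,0.0005],0]]'
```

```text
time: 6.8
tool_pos: [565.8, -81.9, 109.4]
tcp_rot: [3.141, -0.001, -0.021]
contact_force: [-3.0, 1.4, 7.6]
grip_width: 0.4
finger_force: 4.1
```

```bash
python3 -m handwheel '[[[0,0,0],[0,0,0.0005],0],[[0,0,0],[0,0,0.0005],0]]'
```

```text
time: 7.0
tool_pos: [565.8, -81.9, 109.3]
tcp_rot: [3.141, -0.001, -0.021]
contact_force: [-3.8, 0.3, 10.6]
grip_width: 0.2
finger_force: 5.6
```

Plate 1 took 10.6 N without yielding, with the z reading steady at 109.3, so it's a blank. Next I'll lift, shift 58 mm along the row and lower to the same height on plate 2.

```bash
python3 -m handwheel '[[[0,0,0],[0,0,-0.012],0],[[0,0,0],[0,-0.030,-0.012],0],[[0,0,0],[0,-0.058,-0.012],0],[[0,0,0],[0,-0.058,-0.012],0],[[0,0,0],[0,-0.058,-0.007],0],[[0,0,0],[0,-0.058,-0.004],0],[[0,0,0],[0,-0.058,-0.003],0],[[0,0,0],[0,-0.058,-0.002],0],[[0,0,0],[0,-0.058,-0.001],0],[[0,0,0],[0,-0.058,-0.0005],0],[[0,0,0],[0,-0.058,0],0],[[0,0,0],[0,-0.058,0],0]]'
```

```text
time: 8.2
tool_pos: [567.0, -24.7, 109.3]
tcp_rot: [3.141, -0.001, -0.022]
contact_force: [-4.2, -1.2, 10.0]
grip_width: 0.4
finger_force: 5.1
```

Plate 2 is also a blank: 10 N and no give. On to plate 3.

```bash
python3 -m handwheel '[[[0,0,0],[0,0,-0.012],0],[[0,0,0],[0,-0.030,-0.012],0],[[0,0,0],[0,-0.058,-0.012],0],[[0,0,0],[0,-0.058,-0.012],0],[[0,0,0],[0,-0.058,-0.007],0],[[0,0,0],[0,-0.058,-0.004],0],[[0,0,0],[0,-0.058,-0.003],0],[[0,0,0],[0,-0.058,-0.002],0],[[0,0,0],[0,-0.058,-0.001],0],[[0,0,0],[0,-0.058,-0.0005],0],[[0,0,0],[0,-0.058,0],0],[[0,0,0],[0,-0.058,0],0]]'
```

```text
time: 9.4
tool_pos: [568.4, 33.8, 108.0]
tcp_rot: [3.141, -0.001, -0.022]
contact_force: [-0.1, -2.2, 3.2]
grip_width: 0.3
finger_force: 1.5
```

Plate 3 gives: z is 1.3 mm lower at only 3 N. I'll press it home.

```bash
python3 -m handwheel '[[[0,0,0],[0,0,0.001],0],[[0,0,0],[0,0,0.002],0],[[0,0,0],[0,0,0.003],0],[[0,0,0],[0,0,0.004],0],[[0,0,0],[0,0,0.0045],0],[[0,0,0],[0,0,0.0045],0]]'
```

```text
time: 10.0
tool_pos: [568.4, 34.1, 103.4]
tcp_rot: [3.141, -0.001, -0.022]
contact_force: [0.3, -3.1, 3.4]
grip_width: 0.6
finger_force: 2.0
```

```bash
python3 -m handwheel '[[[0,0,0],[0,0,0.0005],0],[[0,0,0],[0,0,0.001],0],[[0,0,0],[0,0,0.0015],0],[[0,0,0],[0,0,0.0015],0]]'
```

```text
time: 10.4
tool_pos: [568.5, 34.1, 103.3]
tcp_rot: [3.141, -0.002, -0.021]
contact_force: [-3.6, -2.2, 13.1]
grip_width: 0.2
finger_force: 6.7
```

The plate reached its hard stop 6 mm down, at 13 N. I'll hold briefly, lift straight up and check.

```bash
python3 -m handwheel '[[[0,0,0],[0,0,0],0],[[0,0,0],[0,0,0],0],[[0,0,0],[0,0,-0.01],0],[[0,0,0],[0,0,-0.03],0],[[0,0,0],[0,0,-0.06],0],[[0,0,0],[0,0,-0.09],0],[[0,0,0],[0,0,-0.12],0],[[0,0,0],[0,0,-0.12],0],[[0,0,0],[0,0,-0.12],0]]'; python3 - <<'E'
from h import *
c=capture("side");o=np.load("side.npy",allow_pickle=True).item()
cv2.imwrite("pics/side3.png",cv2.resize(c["image"][130:270,200:340,::-1],(600,600)))
for t,k in(("before",o),("now",c)):
    P=pts(k);m=(P[...,2]>85)&(P[...,2]<135)&(P[...,0]<540)&(P[...,0]>430)&(abs(P[...,1]-33)<160)
    print(t,m.sum(),np.percentile(P[m],2,axis=0))
E
```

```text
time: 11.3
tool_pos: [568.1, 34.6, 221.8]
tcp_rot: [-3.141, -0.0, -0.021]
contact_force: [-0.2, 0.1, -0.5]
grip_width: 0.5
finger_force: 0.0
before 265 [ 489.18171699 -126.93198538   85.99845524]
now 768 [ 459.1870188  -126.74939445   85.09406225]
```

View pics/side3.png

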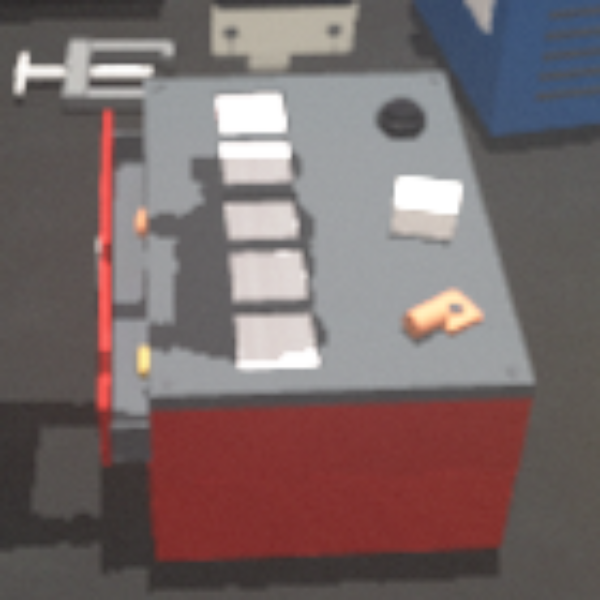

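The drawer front at (105,290) has run out 30 mm (x from 489 to 459). Cap, spacer and terminal are where they were, and the gripper is clear of everything.

```bash
python3 -c "from plant import close_job;print(close_job())"
```

```text
the job is handed in; nothing more can be done
None
```

The middle plate was the catch button: I pressed it fully home, the drawer ran out 30 mm, the cap, spacer and terminal on the chest look unmoved, and the job is handed in (no verdict was returned).

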